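# Put the flat strip away in the drawer by sliding it off the surface plate's edge

### The arm

A 6-joint arm with a two-finger parallel gripper is mounted at the origin on a cart in front of the work surface, level with it; the furniture and walls round the work are solid. World frame = base frame: x ahead of the robot, y to its left, z up, the work surface at z = 0. Lengths are in m, angles in rad, forces in N, time in s.
With the tool pointing down it reaches from about 0.3 to 0.875 m from the base axis. Payload 6.4 kg.
Tool frame: the origin (TCP) lies midway between the tips of the shut fingers; the grasp point (between the pads) lies 19 mm behind it (grasp_offset is the distance from the TCP to the grasp point, in m); x points along the fingers, z is the direction in which the jaws open and shut, and the axes are right-handed (so a half turn about x gives the same grasp; the last joint's range is limited). The gripper opens to 88 mm and grips with 3 to 60 N. Pads are 18 mm wide; open, the fingers measure 123 mm over their backs; the gripper's body (75 mm by 187 mm) begins 45 mm behind the grasp point.
Start: joints at [-1.334, 0.181, 1.607, -0, 1.354, -0.206], TCP at [0.246, -0.52, 0.239] pointing down, gripper open.
Joint ranges: [-2.99, 2.99], [-0.89, 2.07], [0.3, 2.58], [-1.14, 4.28], [0, 2.63], [-3.12, 3.12]. Speed limits (rad/s): [2.57, 2.57, 3.01, 3.14, 3.14, 3.14].

### API

Orientations are given as a unit quaternion [w, x, y, z].
In Python, from rig import * gives the robot as it stands.
- The arm moves only by the tool carry_out, never from a script. Its argument "motion" is a list of rows, each an object of numbers: "dx", "dy", "dz": the shift along the tool's x, y, z in m; "yaw": the turn about the tool's x in rad. In form: [{"dx": .., "dy": .., "dz": .., "yaw": ..}, ...]. A call has 1 to 5 rows; each row shifts and turns the commanded pose from where the row before left it, along the tool's axes as they then stand; what a row does not reach is not made up. A row lasts 1/8 s, in which the tool goes at most 62.5 mm and 10.7 degrees, less where a joint would pass 70% of its speed; a pose out of reach is approached as far as the arm can. A call with a gripper value outside its range is refused whole. "hand" is the closure, from 0 (fully open) to 1 (shut), set as the call begins (left out, the last holds). The fingers move at their own pace and stop on an object; "squeeze" is the grip in N (left out, the last holds). Time passes only in rows, so rows that do not move let the fingers close. It gives the time, the measured TCP pose, the force and the opening at its end, in the units of the state.
- get_obs(): the state, without advancing time (a new reading comes with each control period).
- read_camera(name): name is "scene" or "top"; returns (picture, depth): 480x640x3 uint8, red, green, blue; 480x640 float32, m along the optical axis (not along the pixel's ray), 0 where there is no reading.
- calibration(name): a dict with "vfov" (degrees; the focal length in pixels is half the picture's height over the tangent of half this angle, whatever the lens; pixels are square), "cx", "cy" (the principal point, pixels), "R" (3x3) and "t" (3): a world point X has camera coordinates R X + t. Camera axes: x right, y down, z forward; pixel columns grow to the right and rows downward; lengths in m; the calibration is good to about 2 mm. A picture is of the moment at which its call begins. calibration takes no time and is no camera call.
- hand_in(): hands the job in, once; it reports no verdict.
The state is a dict: "time_s": time; "joints": joint angles; "qd": joint speeds; "joint_torque": joint torques, N m; "tool_pos": TCP position; "eef_rot": TCP orientation; "force": force on the tool from outside, world axes, zero at the start; "ft_torque": the same for the moment, N m; "finger_gap": finger opening in m.
Only numpy, scipy, OpenCV 4.12 (cv2) and the standard library are available. Lean on these libraries where they do the work, as an engineer would, in place of code of your own. Each camera call takes 0.05 s, during which the arm holds its last target.

### The job

Put the oblong metal strip away: pull the ajar drawer of the low cabinet out all the way, then slide the strip on the iron surface plate towards the robot until its near end sticks out a good four or five centimetres past the edge, take it by that overhanging end, lay it flat inside the drawer and push the drawer fully shut. Do not drop the strip, and leave the round disc, the tape roll and the solder reel where they are.

Things in the scene. Friction and masses are not known exactly. Their poses are not given: they have to be found in the camera images.
- slab: Fixed dark cast-iron surface plate, 180 (its x) x 220 (its y) x 45 mm high, on three short rubber feet. Origin: centre of its underside, on the desk; its flat top is 45 mm above. Its own -x edge (90 mm from the origin) faces the robot; yaw within 0.12 rad of square.
- strip: Thin flat aluminium strip, 120 (its x) x 48 (its y) x 3 mm, 55 to 115 g, with two small dark dots near its ends; it starts lying flat on the surface plate, beside the disc, wholly on the plate, its x pointing away from the robot within about 0.22 rad. Origin: centre of its underside. It is too thin to be gripped while it lies flat on the plate; once its near end overhangs, it can be gripped from above by its two long edges (48 mm apart).
- strip_end (a point): Middle of the strip's end that faces the robot (60 mm from the strip's centre along its -x), at half its thickness.
- disc: Flat round aluminium disc, 60 mm in diameter, 3 mm thick, with a small dark dot at its centre, lying on the surface plate on the left or the right of the strip, centres about 110 mm apart. Origin: centre of its underside. Leave it alone.
- cabinet: Fixed low wooden cabinet with one drawer, 170 (its x) x 200 (its y) x 70 mm high. Origin: centre of its underside, on the desk; its face is 85 mm from the origin along its -x, towards the robot; yaw within 0.06 rad of square. The tape roll lies on its top.
- drawer (a joint): How far the drawer is pulled out towards the robot (cabinet -x), m: 0 shut, 0.15 fully out. It starts 0.06 to 0.08 out, stays where it is left and takes about 1.5 N to move.
- drawer_floor (a point): Centre of the drawer's inner floor (17 mm above the desk), moving with the drawer; axes as the cabinet's. Inside the drawer measures 152 (x) x 160 (y) mm; side and back walls rise 28 mm above this floor. The inner face of its front board lies 76 mm from here along -x, and that board's top edge is 58 mm above the desk. Only the part of the drawer that is out of the cabinet is open from above.
- drawer_front (a point): Middle of the outer face of the drawer's front board (10 mm thick, 200 mm wide, from 8 to 58 mm above the desk), 33 mm above the desk. Here a round brass knob 14 mm in diameter stands out 15 mm towards the robot. When shut, the board lies against the cabinet's face.
- masking_tape: Roll of masking tape, 104 mm in diameter, 25 mm high, lying on top of the cabinet towards its back. Origin: centre of its underside. Leave it.
- solder_reel: Reel of solder wire, 55 mm in diameter, 35 mm high, standing behind the surface plate, away from the robot. Leave it.
Mind the look-alikes: they are no part of the job. Leave any orange or yellow look-alike of the strip alone.

How it is judged:
By the outcome, as a careful person would: the job done as asked, in the order asked, and still so for the second after the job is handed in, with the robot touching nothing.
It also fails if it takes over 59 s, if anything falls off the work surface, if the arm or the gripper's body presses on something with over 40 N, if the wrist force passes 120 N, or if a joint passes its speed limit or range.

## Working session

There is one attempt and no reset: what is moved stays moved. The work goes in short steps, Python scripts to look and compute and a tool call to move; the robot and the scene stay as the last step left them, time stands still between calls to the robot, and variables do not carry over. Pictures are saved under pics/ and viewed, and the job is handed in when it is done.

Besides the shell and the picture viewer there is one more tool, called after "Request:" as a command line: name --argument value ..., lists and objects as JSON in quotes. carry_out: Moves the arm, as the interface text tells. Its arguments: {"type":"object","properties":{"motion":{"type":"array","items":{"type":"object","properties":{"dx":{"type":"number"},"dy":{"type":"number"},"dz":{"type":"number"},"yaw":{"type":"number"}}}},"hand":{"type":"number"},"squeeze":{"type":"number"}},"required":["motion"]}

```bash
ls; mkdir -p pics; python3 - <<'E'
from rig import *
import cv2
o=get_obs();print(o)
for n in("scene","top"):
    p,d=read_camera(n);cv2.imwrite(f"pics/{n}0.png",p[:,:,::-1]);c=calibration(n);print(n,c)
    import numpy as np;np.savez(f"pics/{n}0.npz",p=p,d=d)
E
```

```text
pics
{'time_s': 0.0, 'joints': array([-1.33428231e+00,  1.81544764e-01,  1.60797463e+00, -2.27061446e-06,
        1.35379474e+00, -2.06322967e-01]), 'qd': array([ 3.96181214e-04,  3.85399705e-04, -5.82769494e-04, -8.14598137e-05,
       -3.59223227e-04,  1.22239405e-03]), 'joint_torque': array([-1.20256202e-03, -4.33874416e+01, -3.41849256e+01,  7.00868270e-02,
        3.84139235e-02, -1.17958070e-04]), 'tool_pos': array([ 0.24626836, -0.5190152 ,  0.23782417]), 'eef_rot': array([ 0.59716282,  0.37840958,  0.59803754, -0.37756305]), 'force': array([-0.47462073, -1.02975415,  0.06574333]), 'ft_torque': array([ 0.02049486, -0.0077898 ,  0.01067936]), 'finger_gap': 0.08818077074031146}
scene {'vfov': 56.18392721496365, 'cx': 316.3155550570755, 'cy': 243.2214508820389, 'R': array([[ 0.67791448, -0.73500045, -0.01436322],
       [-0.40375194, -0.35592365, -0.8427946 ],
       [ 0.6143422 ,  0.57714184, -0.53804365]]), 't': array([-0.34835874,  0.28121376,  0.99899058])}
top {'vfov': 57.77899094625083, 'cx': 313.1460721627387, 'cy': 237.16428607870716, 'R': array([[ 0.01555201, -0.999618  ,  0.02284694],
       [-0.98631317, -0.01908818, -0.16377417],
       [ 0.16414771, -0.01998722, -0.98623326]]), 't': array([0.01992928, 0.56545326, 1.02672828])}
```

View pics/scene0.png

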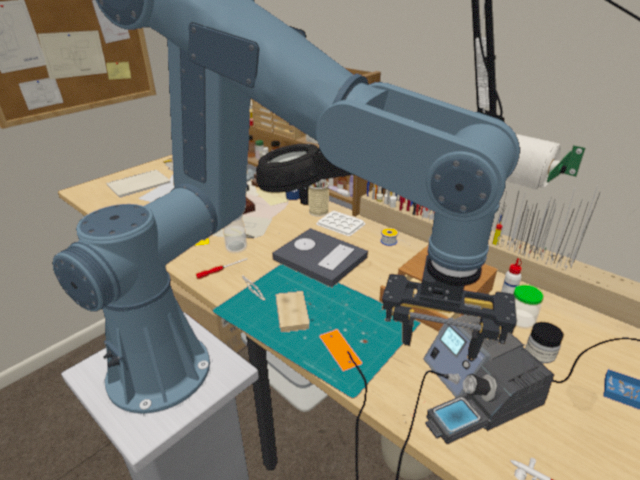

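View pics/top0.png

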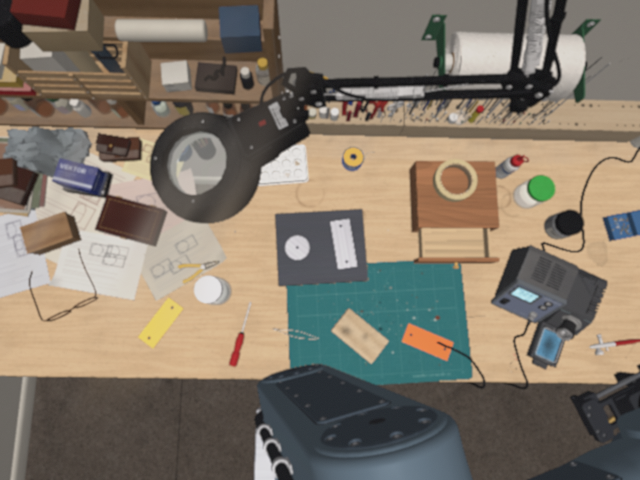

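The aluminium strip lies on the dark plate at top (344,244), with the disc at (297,247). The look-alikes are yellow (160,323), orange (428,342) and a wooden block (360,335). The grey strip with two dots on the plate is the one that fits. Next I'll enlarge that area and measure.

```bash
cat > h.py <<'E'
import numpy as np,cv2
from rig import *
def ray(n,uv,z):
    c=calibration(n);f=240/np.tan(np.radians(c['vfov'])/2)
    R=np.array(c['R']);t=np.array(c['t'])
    uv=np.atleast_2d(np.array(uv,float))
    d=np.c_[(uv[:,0]-c['cx'])/f,(uv[:,1]-c['cy'])/f,np.ones(len(uv))]@R
    o=-R.T@t
    return o+d*((z-o[2])/d[:,2])[:,None]
def proj(n,X):
    c=calibration(n);f=240/np.tan(np.radians(c['vfov'])/2)
    q=np.atleast_2d(X)@np.array(c['R']).T+np.array(c['t'])
    return np.c_[f*q[:,0]/q[:,2]+c['cx'],f*q[:,1]/q[:,2]+c['cy']]
def snap(n,k,box=None,s=1):
    p,d=read_camera(n);np.savez(f"pics/{n}{k}.npz",p=p,d=d)
    im=p[:,:,::-1]
    if box: u0,v0,u1,v1=box;im=im[v0:v1,u0:u1]
    cv2.imwrite(f"pics/{n}{k}.png",cv2.resize(im,None,fx=s,fy=s,interpolation=cv2.INTER_CUBIC));return p,d
def plate(p,box=(270,200,375,290)):
    "bright blobs in box"
    u0,v0,u1,v1=box
    g=p[v0:v1,u0:u1].min(2);m=(g>130).astype(np.uint8)
    cs,_=cv2.findContours(m,cv2.RETR_EXTERNAL,cv2.CHAIN_APPROX_NONE)
    return [c+np.array([u0,v0]) for c in cs if cv2.contourArea(c)>150]
E
python3 - <<'E'
from h import *
p=np.load('pics/top0.npz')['p'];
cv2.imwrite('pics/c1.png',cv2.resize(p[150:300,265:515,::-1],None,fx=3.2,fy=3.2,interpolation=cv2.INTER_CUBIC))
# slab mask
g=p.max(2)
m=((g<90)).astype(np.uint8);m[:205]=0;m[287:]=0;m[:,:270]=0;m[:,372:]=0
cs=cv2.findContours(m,cv2.RETR_EXTERNAL,2)[0];c=max(cs,key=cv2.contourArea);b=cv2.boxPoints(cv2.minAreaRect(c));print('slab',b);print(ray('top',b,.045))
for n,rng in(('strip',(325,215,362,274)),('disc',(280,230,316,266))):
    u0,v0,u1,v1=rng;q=p[v0:v1,u0:u1].min(2);mm=(q>120).astype(np.uint8)
    c=max(cv2.findContours(mm,0,1)[0],key=cv2.contourArea)+np.array([u0,v0])
    X=ray('top',c[:,0],.048);r=cv2.minAreaRect(X[:,:2].astype(np.float32)*1000);print(n,r,cv2.boxPoints(r))
E
```

```text
slab [[275.67487 214.56573]
 [361.076   209.88623]
 [363.8554  260.61066]
 [278.45428 265.29016]]
[[ 0.62041341  0.12384401  0.045     ]
 [ 0.63677616 -0.08913996  0.045     ]
 [ 0.50931587 -0.09565739  0.045     ]
 [ 0.49406112  0.11332506  0.045     ]]
strip ((550.4706420898438, -44.772789001464844), (123.26132202148438, 51.659610748291016), 9.854172706604004) [[485.3287   -29.871603]
 [494.16977  -80.76905 ]
 [615.61255  -59.673973]
 [606.7715    -8.776527]]
disc ((538.4924926757812, 69.01568603515625), (61.158329010009766, 60.90213394165039), 46.028499603271484) [[495.3462    68.1505  ]
 [539.1765    25.866123]
 [581.6388    69.880875]
 [537.8085   112.16525 ]]
```

View pics/c1.png

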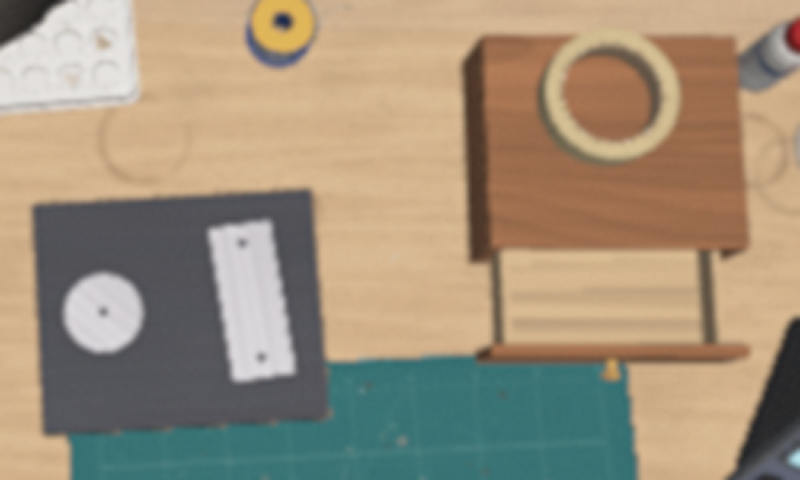

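The crop shows the grey two-dotted strip at top px (344,244), which fits the description, plus the disc on its left, the cabinet, the half-open drawer and the knob near px (456,266). Now the plate and cabinet geometry.

```bash
python3 - <<'E'
from h import *
def cr(l): return [(265+(u+.5)/3.2-.5,150+(v+.5)/3.2-.5) for u,v in l]
print('slab',ray('top',cr([(34,205),(311,190),(328,417),(44,434)]),.045).round(4))
print('cabtop',ray('top',cr([(485,37),(736,37),(748,250),(490,250)]),.07).round(4))
print('front top edge outer',ray('top',cr([(480,349),(748,346),(480,358),(748,356)]),.058).round(4))
print('knob',ray('top',cr([(612,380),(612,362)]),.033).round(4))
p=np.load('pics/scene0.npz')['p'];cv2.imwrite('pics/c2.png',cv2.resize(p[210:390,260:560,::-1],None,fx=2.6,fy=2.6,interpolation=cv2.INTER_CUBIC))
d=np.load('pics/top0.npz')['d']
# depth points: slab and cabinet top
c=calibration('top');f=240/np.tan(np.radians(c['vfov'])/2)
v,u=np.mgrid[0:480,0:640];P=(np.stack([(u-c['cx'])/f*d,(v-c['cy'])/f*d,d],-1)-c['t'])@np.array(c['R'])
for n,(u0,v0,u1,v1),lo,hi in(('slab',(265,200,380,295),.038,.056),('cab',(400,150,515,245),.06,.078),('front',(405,245,515,275),.05,.066)):
    q=P[v0:v1,u0:u1];m=((q[...,2]>lo)&(q[...,2]<hi)&(d[v0:v1,u0:u1]>0)).astype(np.uint8)
    k=max(cv2.findContours(m,0,1)[0],key=cv2.contourArea)+np.array([u0,v0])
    X=ray('top',k[:,0],{'slab':.045,'cab':.07,'front':.058}[n]);r=cv2.minAreaRect(X[:,:2].astype(np.float32)*1000);print(n,r,cv2.boxPoints(r),np.median(q[m>0],0))
E
```

```text
slab [[ 0.6225  0.1249  0.045 ]
 [ 0.639  -0.0911  0.045 ]
 [ 0.462  -0.1036  0.045 ]
 [ 0.4455  0.1121  0.045 ]]
cabtop [[ 0.7584 -0.2243  0.07  ]
 [ 0.7631 -0.4222  0.07  ]
 [ 0.5931 -0.4224  0.07  ]
 [ 0.5892 -0.2241  0.07  ]]
front top edge outer [[ 0.5147 -0.2178  0.058 ]
 [ 0.5208 -0.4238  0.058 ]
 [ 0.5078 -0.2177  0.058 ]
 [ 0.5131 -0.4234  0.058 ]]
knob [[ 0.4953 -0.3269  0.033 ]
 [ 0.5094 -0.3274  0.033 ]]
slab ((541.8280639648438, 10.1043701171875), (179.95970153808594, 219.5702362060547), 4.422793865203857) [[ 443.65002  112.6237 ]
 [ 460.58228 -106.29268]
 [ 640.0061   -92.41496]
 [ 623.07385  126.50142]] [0.53958417 0.0103982  0.04568572]
cab ((676.0118408203125, -322.5495910644531), (170.818115234375, 203.03948974609375), 1.137134313583374) [[ 588.6049  -222.74481]
 [ 592.63434 -425.74432]
 [ 763.41876 -422.35437]
 [ 759.38934 -219.35486]] [ 0.66428228 -0.32431835  0.07010529]
front ((514.7610473632812, -325.4595031738281), (7.367817401885986, 199.32655334472656), 1.035679817199707) [[ 509.27634 -225.87909]
 [ 512.87915 -425.1731 ]
 [ 520.2457  -425.03992]
 [ 516.64294 -225.74591]] [ 0.51436487 -0.33406314  0.05791188]
```

View pics/c2.png

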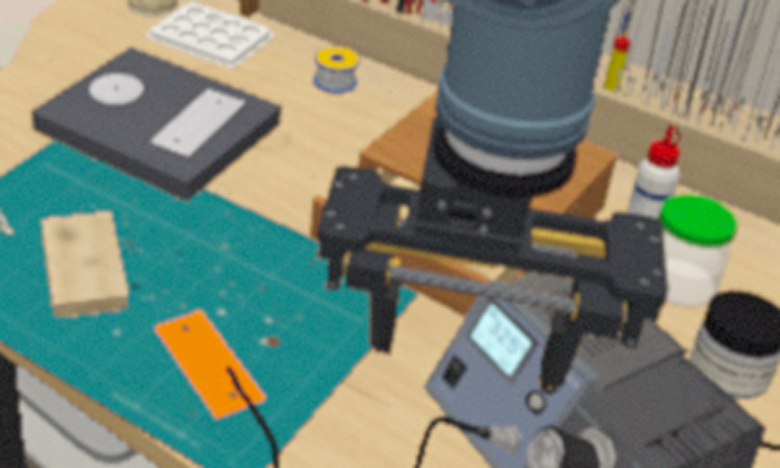

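```bash
cat >> h.py <<'E'
from scipy.spatial.transform import Rotation as Ro
def pose():
    o=get_obs();q=o['eef_rot'];return np.array(o['tool_pos']),Ro.from_quat([q[1],q[2],q[3],q[0]]),o
def go(target,jaw=None):
    "delta in tool axes to target; jaw = wanted world angle of the jaw axis (mod pi)"
    p,R,o=pose();M=R.as_matrix()
    print('t',round(o['time_s'],2),'p',p.round(4),'jaw',round(np.arctan2(M[1,2],M[0,2]),3),'xax',M[:,0].round(3),'F',np.round(o['force'],1),'gap',round(o['finger_gap'],4),'j6',round(o['joints'][5],2))
    if target is not None: print('d tool',(M.T@(np.array(target)-p)).round(4))
    if jaw is not None:
        e=jaw-np.arctan2(M[1,2],M[0,2]);e=(e+np.pi/2)%np.pi-np.pi/2
        print('yaw (down tool: world -)',round(-e,4))
E
python3 -c "
from h import *
go([.555,-.31,.15],1.59)"
```

```text
t 0.1 p [ 0.2463 -0.5191  0.238 ] jaw -1.128 xax [-0.     0.001 -1.   ] F [-0.7  0.5  0.5] gap 0.0881 j6 -0.21
d tool [ 0.0881  0.3685 -0.0565]
yaw (down tool: world -) 0.4236
```

Request:
carry_out --motion '[{"yaw":0.141},{"yaw":0.141},{"yaw":0.141},{},{}]' --hand 1 --squeeze 20

```text
schema error: expected keys dx, dy, dz, yaw
```

```bash
python3 -c "
from h import *
go([.552,-.31,.15],1.59)"
```

```text
t 0.1 p [ 0.2463 -0.5191  0.238 ] jaw -1.128 xax [-0.     0.001 -1.   ] F [-0.7  0.5  0.5] gap 0.0881 j6 -0.21
d tool [ 0.0881  0.3658 -0.0578]
yaw (down tool: world -) 0.4236
```

Request:
carry_out --motion '[{"dx":0,"dy":0,"dz":0,"yaw":0.141},{"dx":0,"dy":0,"dz":0,"yaw":0.141},{"dx":0,"dy":0,"dz":0,"yaw":0.141},{"dx":0,"dy":0,"dz":0,"yaw":0},{"dx":0,"dy":0,"dz":0,"yaw":0}]' --hand 1 --squeeze 20

```text
time_s: 0.72
tool_pos: [0.2463, -0.5194, 0.2385]
eef_rot: [0.505, 0.494, 0.506, -0.494]
force: [1.2, -0.3, 0.3]
finger_gap: 0.0404
```

```bash
python3 -c "
from h import *
go([.552,-.31,.15],1.59)"
```

```text
t 0.72 p [ 0.2463 -0.5194  0.2385] jaw -1.548 xax [-0.  0. -1.] F [ 1.2 -0.3  0.3] gap 0.0404 j6 0.21
d tool [ 0.0885  0.3103 -0.2024]
yaw (down tool: world -) 0.0033
```

Request:
carry_out --motion '[{"dx":0,"dy":0.05,"dz":-0.033,"yaw":0},{"dx":0,"dy":0.05,"dz":-0.033,"yaw":0},{"dx":0,"dy":0.05,"dz":-0.034,"yaw":0},{"dx":0,"dy":0.05,"dz":-0.034,"yaw":0},{"dx":0,"dy":0.05,"dz":-0.034,"yaw":0}]'

```text
time_s: 1.35
tool_pos: [0.4945, -0.3454, 0.2388]
eef_rot: [0.506, 0.494, 0.505, -0.495]
force: [0.7, -0.9, 0.6]
finger_gap: 0.0007
```

Request:
carry_out --motion '[{"dx":0.02,"dy":0.04,"dz":-0.023,"yaw":0},{"dx":0.03,"dy":0.02,"dz":-0.011,"yaw":0},{"dx":0.04,"dy":0,"dz":0,"yaw":0},{"dx":0,"dy":0,"dz":0,"yaw":0},{"dx":0,"dy":0,"dz":0,"yaw":0}]'

```text
time_s: 1.98
tool_pos: [0.5527, -0.3121, 0.1501]
eef_rot: [0.505, 0.495, 0.505, -0.495]
force: [0.7, 0.2, 1.3]
finger_gap: 0.0005
```

```bash
python3 -c "
from h import *
go([.553,-.31,.032],1.59);snap('scene',1,(270,150,570,390),2.5)"
```

```text
t 1.98 p [ 0.5527 -0.3121  0.1501] jaw -1.551 xax [ 0.001 -0.001 -1.   ] F [0.7 0.2 1.3] gap 0.0005 j6 0.85
d tool [ 0.1181  0.0002 -0.0022]
yaw (down tool: world -) 0.001
```

View pics/scene1.png

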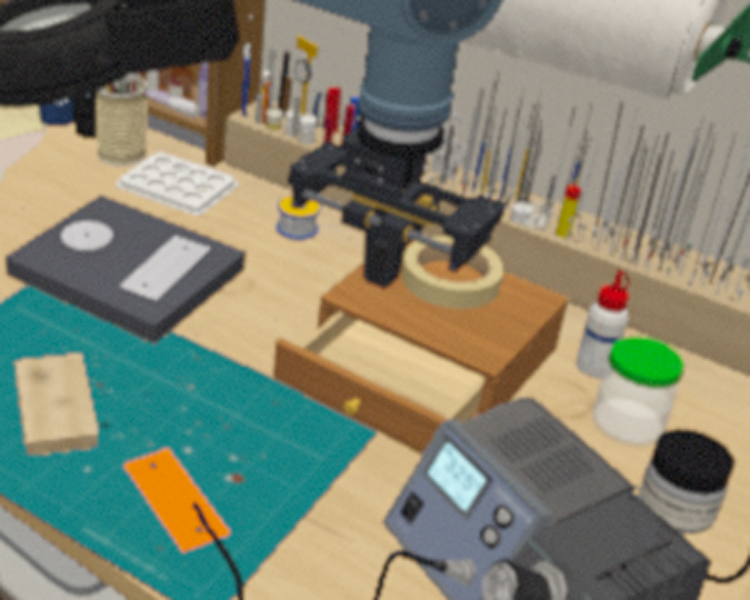

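The arm is above the drawer opening and everything around it is clear. I'll lower the closed fingers behind the front board (TCP z = 0.03) and pull.

Request:
carry_out --motion '[{"dx":0.04,"dy":0,"dz":0,"yaw":0},{"dx":0.04,"dy":0,"dz":0,"yaw":0},{"dx":0.04,"dy":0,"dz":0,"yaw":0},{"dx":0,"dy":0,"dz":0,"yaw":0},{"dx":0,"dy":0,"dz":0,"yaw":0}]'

```text
time_s: 2.65
tool_pos: [0.5537, -0.3129, 0.0314]
eef_rot: [0.506, 0.495, 0.504, -0.495]
force: [-0.2, 0.2, -0.3]
finger_gap: 0.0006
```

Request:
carry_out --motion '[{"dx":0,"dy":-0.01,"dz":0,"yaw":0},{"dx":0,"dy":-0.01,"dz":0,"yaw":0},{"dx":0,"dy":-0.01,"dz":0,"yaw":0},{"dx":0,"dy":-0.01,"dz":0,"yaw":0},{"dx":0,"dy":-0.01,"dz":0,"yaw":0}]'

```text
time_s: 3.28
tool_pos: [0.5018, -0.3127, 0.029]
eef_rot: [0.505, 0.495, 0.505, -0.495]
force: [2.4, -0.7, 1.6]
finger_gap: 0.0003
```

```bash
python3 -c "
from h import *
go([.453,-.312,.03],1.59)"
```

```text
t 3.27 p [ 0.5018 -0.3127  0.029 ] jaw -1.551 xax [ 0.001 -0.    -1.   ] F [ 2.4 -0.7  1.6] gap 0.0003 j6 0.79
d tool [-0.001  -0.0488 -0.0016]
yaw (down tool: world -) 0.0005
```

Request:
carry_out --motion '[{"dx":0,"dy":-0.01,"dz":0,"yaw":0},{"dx":0,"dy":-0.01,"dz":0,"yaw":0},{"dx":0,"dy":-0.01,"dz":0,"yaw":0},{"dx":0,"dy":-0.01,"dz":0,"yaw":0},{"dx":0,"dy":-0.004,"dz":0,"yaw":0}]'

```text
time_s: 3.9
tool_pos: [0.4575, -0.3131, 0.0285]
eef_rot: [0.505, 0.495, 0.505, -0.495]
force: [1.3, 0.7, 0.3]
finger_gap: 0.0007
```

Request:
carry_out --motion '[{"dx":0,"dy":-0.003,"dz":0,"yaw":0},{"dx":0,"dy":0,"dz":0,"yaw":0}]'

```text
time_s: 4.15
tool_pos: [0.4549, -0.3131, 0.0284]
eef_rot: [0.505, 0.495, 0.505, -0.495]
force: [0.4, -0.1, 0.4]
finger_gap: 0.0004
```

Request:
carry_out --motion '[{"dx":0,"dy":-0.003,"dz":0,"yaw":0},{"dx":0,"dy":0,"dz":0,"yaw":0}]'

```text
time_s: 4.4
tool_pos: [0.4531, -0.3132, 0.0286]
eef_rot: [0.505, 0.496, 0.504, -0.495]
force: [5.9, -0.0, -4.1]
finger_gap: 0.0004
```

Force is rising, so the end stop is probably here. One more small step to check.

Request:
carry_out --motion '[{"dx":0,"dy":-0.002,"dz":0,"yaw":0},{"dx":0,"dy":0,"dz":0,"yaw":0}]'

```text
time_s: 4.65
tool_pos: [0.4531, -0.3133, 0.0287]
eef_rot: [0.506, 0.496, 0.503, -0.494]
force: [14.3, 2.3, -8.8]
finger_gap: 0.0004
```

```bash
python3 -c "
from h import *
go([.4555,-.312,.2],1.59)"
```

```text
t 4.65 p [ 0.4531 -0.3133  0.0287] jaw -1.552 xax [ 0.006 -0.001 -1.   ] F [14.3  2.3 -8.8] gap 0.0004 j6 0.73
d tool [-0.1713  0.0034 -0.0011]
yaw (down tool: world -) -0.0002
```

Request:
carry_out --motion '[{"dx":0,"dy":0.009,"dz":0,"yaw":0},{"dx":-0.05,"dy":0,"dz":0,"yaw":0},{"dx":-0.05,"dy":0,"dz":0,"yaw":-0.075},{"dx":-0.02,"dy":0,"dz":0,"yaw":-0.076},{"dx":0,"dy":0,"dz":0,"yaw":0}]'

```text
time_s: 5.28
tool_pos: [0.4602, -0.3143, 0.1506]
eef_rot: [0.542, 0.455, 0.539, -0.456]
force: [0.6, 0.3, 0.6]
finger_gap: 0.0002
```

```bash
python3 -c "
from h import *
go([.565,-.042,.10],1.743)
p,d=snap('top',2,(400,140,515,300),4)"
```

```text
t 5.28 p [ 0.4602 -0.3143  0.1506] jaw -1.4 xax [ 0.002 -0.003 -1.   ] F [0.6 0.3 0.6] gap 0.0002 j6 0.59
d tool [ 0.05    0.1494 -0.2507]
yaw (down tool: world -) -0.0019
```

View pics/top2.png

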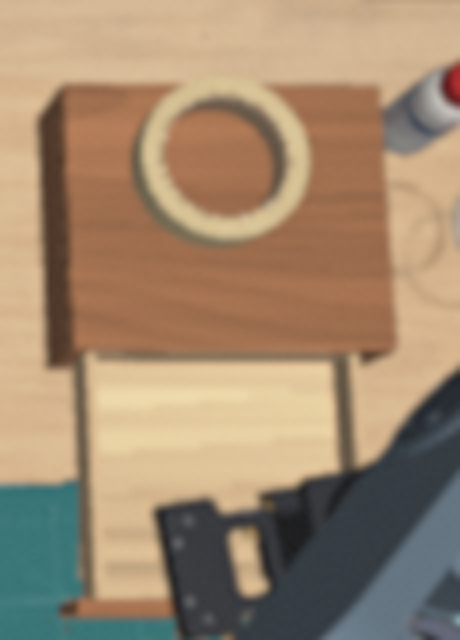

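The drawer is fully out, with the front board at about px (420,292) and the tape untouched. On to above the strip.

Request:
carry_out --motion '[{"dx":0,"dy":0.03,"dz":-0.05,"yaw":0},{"dx":0,"dy":0.03,"dz":-0.05,"yaw":0},{"dx":0,"dy":0.03,"dz":-0.05,"yaw":0},{"dx":0,"dy":0.03,"dz":-0.05,"yaw":0},{"dx":0,"dy":0.029,"dz":-0.051,"yaw":0}]'

```text
time_s: 5.95
tool_pos: [0.5628, -0.0386, 0.1466]
eef_rot: [0.539, 0.455, 0.541, -0.457]
force: [1.2, -0.4, 0.2]
finger_gap: 0.0004
```

Request:
carry_out --motion '[{"dx":0.045,"dy":0,"dz":0,"yaw":0},{"dx":0.04,"dy":0,"dz":0,"yaw":0},{"dx":0,"dy":0,"dz":0,"yaw":0}]'

```text
time_s: 6.32
tool_pos: [0.5592, -0.0392, 0.0587]
eef_rot: [0.537, 0.454, 0.544, -0.457]
force: [0.3, 0.0, -0.7]
finger_gap: 0.0003
```

```bash
python3 -c "
from h import *
go([.565,-.042,.05],1.743)"
```

```text
t 6.33 p [ 0.5592 -0.0392  0.0587] jaw -1.401 xax [-0.01   0.003 -1.   ] F [ 0.3  0.  -0.7] gap 0.0003 j6 1.12
d tool [0.0086 0.0053 0.0037]
yaw (down tool: world -) -0.0021
```

Request:
carry_out --motion '[{"dx":0.007,"dy":0.005,"dz":0.004,"yaw":0},{"dx":0.002,"dy":0,"dz":0,"yaw":0},{"dx":0,"dy":0,"dz":0,"yaw":0}]'

```text
time_s: 6.7
tool_pos: [0.5698, -0.0442, 0.0557]
eef_rot: [0.541, 0.456, 0.54, -0.455]
force: [-0.0, 0.8, -0.3]
finger_gap: 0.0007
```

Request:
carry_out --motion '[{"dx":0.002,"dy":0,"dz":0,"yaw":0},{"dx":0,"dy":0,"dz":0,"yaw":0}]'

```text
time_s: 6.95
tool_pos: [0.5692, -0.0437, 0.053]
eef_rot: [0.541, 0.456, 0.541, -0.455]
force: [-0.9, 0.1, -0.3]
finger_gap: 0.0004
```

Request:
carry_out --motion '[{"dx":0.003,"dy":0,"dz":-0.002,"yaw":0},{"dx":0,"dy":0,"dz":0,"yaw":0}]'

```text
time_s: 7.2
tool_pos: [0.5684, -0.0415, 0.0494]
eef_rot: [0.541, 0.455, 0.541, -0.456]
force: [-0.5, -0.3, 1.0]
finger_gap: 0.0005
```

Request:
carry_out --motion '[{"dx":0.002,"dy":0,"dz":0,"yaw":0},{"dx":0,"dy":0,"dz":0,"yaw":0}]'

```text
time_s: 7.45
tool_pos: [0.5689, -0.0417, 0.0484]
eef_rot: [0.541, 0.455, 0.541, -0.455]
force: [-3.1, 0.7, 7.1]
finger_gap: 0.0003
```

Request:
carry_out --motion '[{"dx":0.001,"dy":0,"dz":0,"yaw":0},{"dx":0,"dy":0,"dz":0,"yaw":0}]'

```text
time_s: 7.7
tool_pos: [0.5689, -0.0417, 0.0484]
eef_rot: [0.541, 0.455, 0.541, -0.455]
force: [-7.3, 1.5, 15.3]
finger_gap: 0.0004
```

Pressing at about 15 N. First a test drag of 20 mm.

Request:
carry_out --motion '[{"dx":0,"dy":-0.005,"dz":0,"yaw":0},{"dx":0,"dy":-0.005,"dz":0,"yaw":0},{"dx":0,"dy":-0.005,"dz":0,"yaw":0},{"dx":0,"dy":-0.005,"dz":0,"yaw":0}]'

```text
time_s: 8.2
tool_pos: [0.5515, -0.0457, 0.0484]
eef_rot: [0.543, 0.457, 0.539, -0.455]
force: [3.7, -0.1, 5.7]
finger_gap: 0.0005
```

```bash
python3 -c "
from h import *
go([.49,-.055,.048],1.743)
p,d=snap('scene',3,(250,200,450,320),4)"
```

```text
t 8.2 p [ 0.5515 -0.0457  0.0484] jaw -1.4 xax [ 0.006 -0.001 -1.   ] F [ 3.7 -0.1  5.7] gap 0.0005 j6 1.1
d tool [ 0.0001 -0.0622 -0.0013]
yaw (down tool: world -) -0.0016
```

View pics/scene3.png

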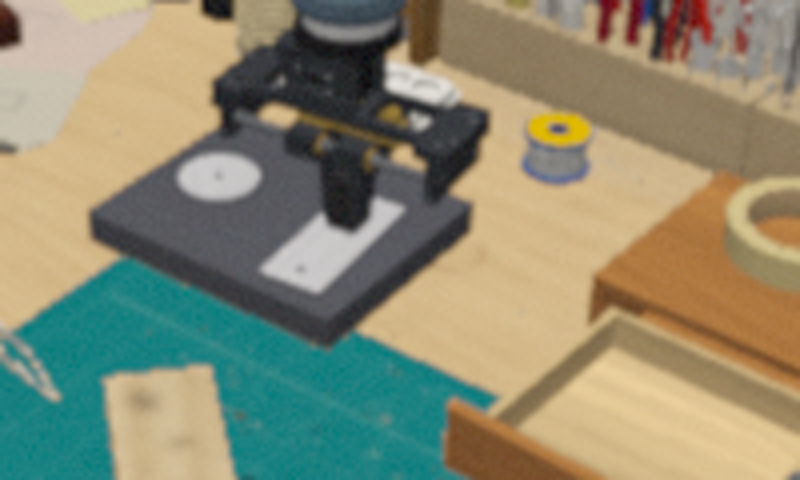

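```bash
python3 -c "
from h import *
def cr(l): return [(250+(u+.5)/4-.5,200+(v+.5)/4-.5) for u,v in l]
print(ray('scene',cr([(260,270),(320,293),(407,208),(301,268)]),.048).round(4))
"
```

```text
[[ 0.4668 -0.038   0.048 ]
 [ 0.4742 -0.0865  0.048 ]
 [ 0.5937 -0.0653  0.048 ]
 [ 0.4873 -0.0576  0.048 ]]
```

The strip follows: its near end is now at about px (322,270), world x ≈ 0.472. Continuing.

Request:
carry_out --motion '[{"dx":0.001,"dy":-0.005,"dz":0,"yaw":0},{"dx":0,"dy":-0.006,"dz":0,"yaw":0},{"dx":0,"dy":-0.006,"dz":0,"yaw":0},{"dx":0,"dy":-0.006,"dz":0,"yaw":0},{"dx":0,"dy":-0.006,"dz":0,"yaw":0}]'

```text
time_s: 8.88
tool_pos: [0.5245, -0.051, 0.0484]
eef_rot: [0.544, 0.457, 0.538, -0.454]
force: [6.5, 0.9, 8.3]
finger_gap: 0.0006
```

Request:
carry_out --motion '[{"dx":0,"dy":-0.006,"dz":0,"yaw":0},{"dx":0,"dy":-0.006,"dz":0,"yaw":0},{"dx":0,"dy":-0.006,"dz":0,"yaw":0},{"dx":0,"dy":-0.006,"dz":0,"yaw":0},{"dx":0,"dy":-0.005,"dz":0,"yaw":0}]'

```text
time_s: 9.5
tool_pos: [0.496, -0.0561, 0.0484]
eef_rot: [0.544, 0.457, 0.538, -0.454]
force: [6.4, 0.8, 9.9]
finger_gap: 0.0
```

```bash
python3 -c "
from h import *
go([.49,-.055,.048],1.743)
p,d=snap('scene',4,(250,200,450,320),4)"
```

```text
t 9.5 p [ 0.496  -0.0561  0.0484] jaw -1.4 xax [ 0.009 -0.002 -1.   ] F [6.4 0.8 9.9] gap 0.0 j6 1.05
d tool [ 0.0004 -0.0057 -0.0021]
yaw (down tool: world -) -0.0018
```

View pics/scene4.png

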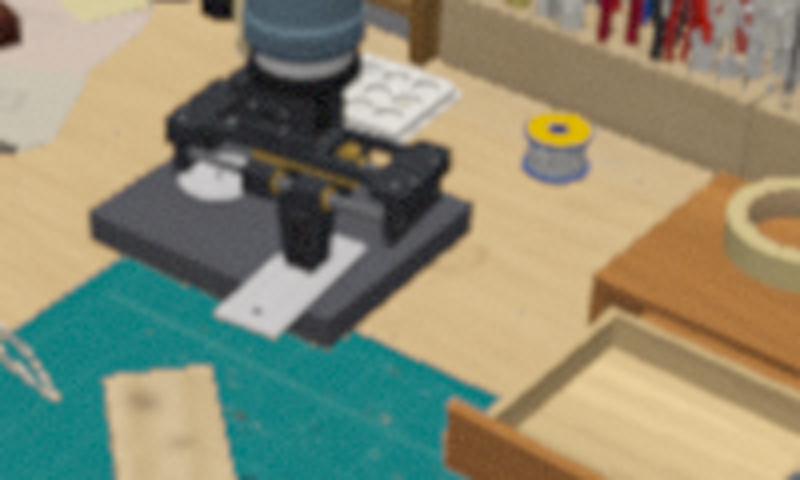

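```bash
python3 -c "
from h import *
def cr(l): return [(250+(u+.5)/4-.5,200+(v+.5)/4-.5) for u,v in l]
print(ray('scene',cr([(214,315),(275,338),(366,246),(257,310)]),.048).round(4))
"
```

```text
[[ 0.4089 -0.05    0.048 ]
 [ 0.4175 -0.0971  0.048 ]
 [ 0.5372 -0.074   0.048 ]
 [ 0.4319 -0.0677  0.048 ]]
```

Request:
carry_out --motion '[{"dx":0,"dy":-0.004,"dz":0,"yaw":0},{"dx":0,"dy":0,"dz":0,"yaw":0}]'

```text
time_s: 9.8
tool_pos: [0.4919, -0.0569, 0.0484]
eef_rot: [0.544, 0.457, 0.538, -0.454]
force: [4.4, 0.3, 10.4]
finger_gap: 0.0001
```

Request:
carry_out --motion '[{"dx":-0.02,"dy":0,"dz":0,"yaw":0},{"dx":-0.06,"dy":0,"dz":0,"yaw":0},{"dx":-0.06,"dy":0.06,"dz":0,"yaw":0},{"dx":0,"dy":0.06,"dz":0,"yaw":0},{"dx":0,"dy":0.02,"dz":0,"yaw":0}]'

```text
time_s: 10.42
tool_pos: [0.6133, -0.0342, 0.1709]
eef_rot: [0.542, 0.456, 0.54, -0.455]
force: [-0.6, 0.8, -1.0]
finger_gap: 0.0007
```

```bash
cat > m.py <<'E'
from h import *
import sys
k=sys.argv[1]
go(None)
p,d=snap('top',k,(265,190,385,310),5);q,_=snap('scene',k,(250,200,450,320),4)
E
python3 m.py 5
```

```text
t 10.43 p [ 0.6133 -0.0342  0.1709] jaw -1.399 xax [ 0.003 -0.001 -1.   ] F [-0.6  0.8 -1. ] gap 0.0007 j6 1.15
```

View pics/top5.png

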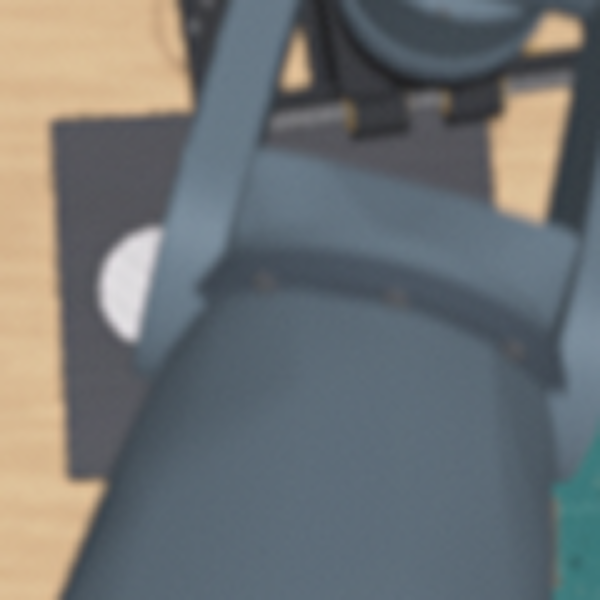

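View pics/scene5.png

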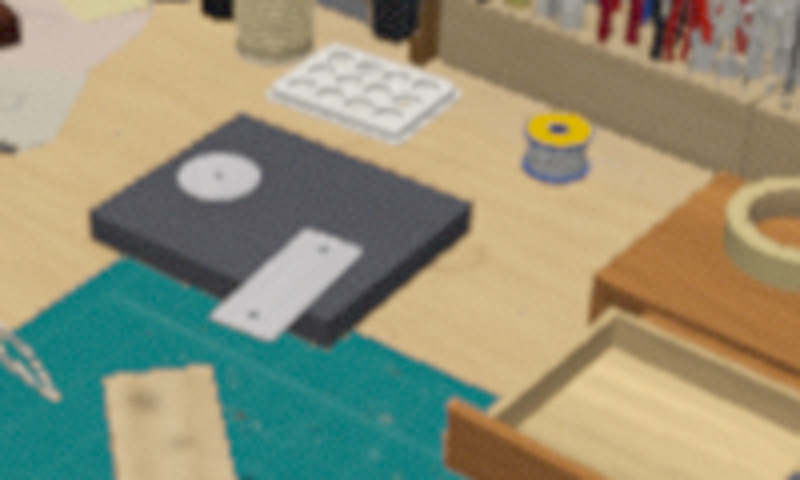

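The scene view shows the strip overhanging, near end at crop (245,325), i.e. px (311,281). The arm blocks the top view, so I'll measure from the scene view and check its bias against the first picture.

```bash
cat > fs.py <<'E'
from h import *
def fit(f,seed):
    p=np.load(f)['p'];g=p.min(2)
    m=(g>125).astype(np.uint8)
    n,l,st,c=cv2.connectedComponentsWithStats(m[200:320,250:450])
    s=l[seed[1]-200,seed[0]-250];k=max(cv2.findContours((l==s).astype(np.uint8),0,1)[0],key=cv2.contourArea)+np.array([250,200])
    X=ray('scene',k[:,0],.048);r=cv2.minAreaRect(X[:,:2].astype(np.float32)*1000);print(f,r)
    return r
if __name__=='__main__':
    fit('pics/scene0.npz',(336,257));fit('pics/scene5.npz',(321,269))
E
python3 fs.py
```

```text
pics/scene0.npz ((545.88671875, -46.85834503173828), (126.7955551147461, 53.79184341430664), 9.376826286315918)
pics/scene5.npz ((470.02099609375, -61.841697692871094), (125.30493927001953, 52.27470016479492), 10.608521461486816)
```

Request:
carry_out --motion '[{"dx":0,"dy":-0.06,"dz":0,"yaw":-0.01},{"dx":0,"dy":-0.06,"dz":0,"yaw":0},{"dx":0,"dy":-0.05,"dz":0,"yaw":0},{"dx":0,"dy":-0.012,"dz":0,"yaw":0},{"dx":0,"dy":0,"dz":0,"yaw":0}]' --hand 0

```text
time_s: 11.15
tool_pos: [0.431, -0.067, 0.1703]
eef_rot: [0.543, 0.453, 0.542, -0.453]
force: [-0.2, -0.4, 0.5]
finger_gap: 0.0486
```

```bash
python3 -c "
from h import *
go([.434,-.0675,.08],1.751)"
```

```text
t 11.15 p [ 0.431  -0.067   0.1703] jaw -1.391 xax [ 0.001 -0.    -1.   ] F [-0.2 -0.4  0.5] gap 0.0486 j6 0.96
d tool [0.0903 0.0027 0.001 ]
yaw (down tool: world -) -0.0007
```

Request:
carry_out --motion '[{"dx":0.03,"dy":0.003,"dz":0.001,"yaw":0},{"dx":0.03,"dy":0,"dz":0,"yaw":0},{"dx":0.03,"dy":0,"dz":0,"yaw":0},{"dx":0,"dy":0,"dz":0,"yaw":0},{"dx":0,"dy":0,"dz":0,"yaw":0}]'

```text
time_s: 11.78
tool_pos: [0.4356, -0.0674, 0.0808]
eef_rot: [0.544, 0.453, 0.543, -0.453]
force: [0.6, -0.5, -0.0]
finger_gap: 0.0884
```

```bash
python3 -c "
from h import *
go([.434,-.0675,.0415],1.751)
snap('scene',6,(250,200,410,320),5)"
```

```text
t 11.78 p [ 0.4356 -0.0674  0.0808] jaw -1.39 xax [ 0.001 -0.    -1.   ] F [ 0.6 -0.5 -0. ] gap 0.0884 j6 0.97
d tool [ 0.0393 -0.0016 -0.0002]
yaw (down tool: world -) 0.001
```

View pics/scene6.png

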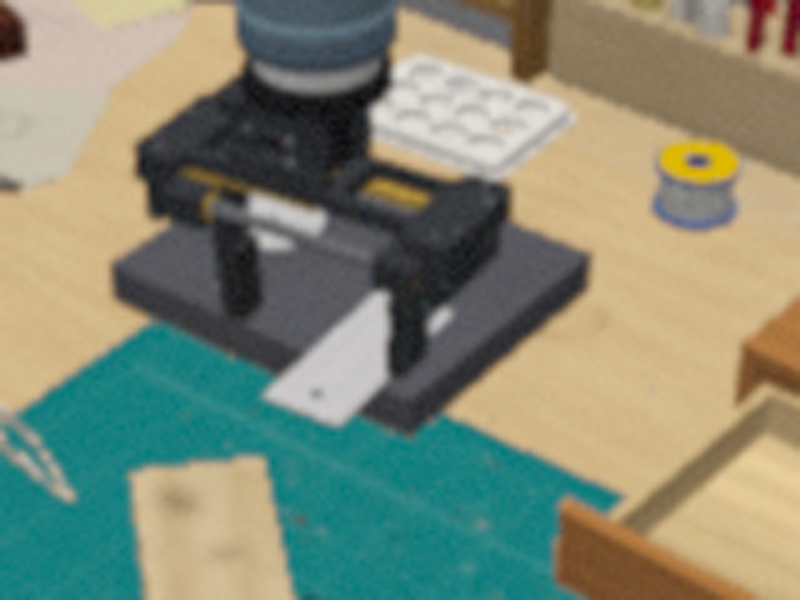

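Request:
carry_out --motion '[{"dx":0.013,"dy":-0.004,"dz":0,"yaw":0},{"dx":0.013,"dy":0,"dz":0,"yaw":0},{"dx":0.013,"dy":0,"dz":0,"yaw":0},{"dx":0,"dy":0,"dz":0,"yaw":0},{"dx":0,"dy":0,"dz":0,"yaw":0}]'

```text
time_s: 12.45
tool_pos: [0.4304, -0.0679, 0.0408]
eef_rot: [0.543, 0.453, 0.543, -0.453]
force: [-0.4, -0.6, -0.8]
finger_gap: 0.0882
```

```bash
python3 -c "
from h import *
go([.433,-.0675,.0415],1.751)
snap('scene',7,(250,200,410,320),5)"
```

```text
t 12.45 p [ 0.4304 -0.0679  0.0408] jaw -1.39 xax [-0.  0. -1.] F [-0.4 -0.6 -0.8] gap 0.0882 j6 0.96
d tool [-0.0007  0.0026  0.0001]
yaw (down tool: world -) 0.0005
```

View pics/scene7.png

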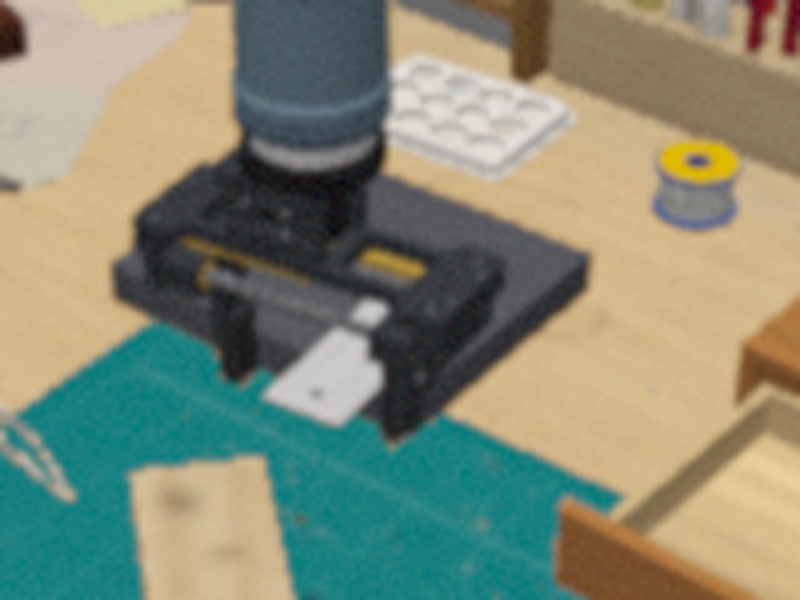

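The fingers are on both sides of the overhang, in front of the plate edge. Closing.

Request:
carry_out --motion '[{"dx":0,"dy":0,"dz":0,"yaw":0},{"dx":0,"dy":0,"dz":0,"yaw":0},{"dx":0,"dy":0,"dz":0,"yaw":0},{"dx":0,"dy":0,"dz":0,"yaw":0},{"dx":0,"dy":0,"dz":0,"yaw":0}]' --hand 1 --squeeze 40

```text
time_s: 13.12
tool_pos: [0.4305, -0.0679, 0.041]
eef_rot: [0.543, 0.453, 0.543, -0.453]
force: [0.2, 0.4, 0.1]
finger_gap: 0.0468
```

Request:
carry_out --motion '[{"dx":0,"dy":0,"dz":0,"yaw":0},{"dx":0,"dy":0,"dz":0,"yaw":0},{"dx":-0.004,"dy":0,"dz":0,"yaw":0},{"dx":-0.006,"dy":0,"dz":0,"yaw":0},{"dx":0,"dy":0,"dz":0,"yaw":0}]'

```text
time_s: 13.75
tool_pos: [0.4309, -0.0681, 0.0515]
eef_rot: [0.544, 0.453, 0.543, -0.453]
force: [-0.7, -0.4, -0.0]
finger_gap: 0.0466
```

```bash
python3 -c "
from h import *
go(None)
snap('scene',8,(250,200,410,320),5)"
```

```text
t 13.75 p [ 0.4309 -0.0681  0.0515] jaw -1.39 xax [ 0.001 -0.001 -1.   ] F [-0.7 -0.4 -0. ] gap 0.0466 j6 0.96
```

View pics/scene8.png

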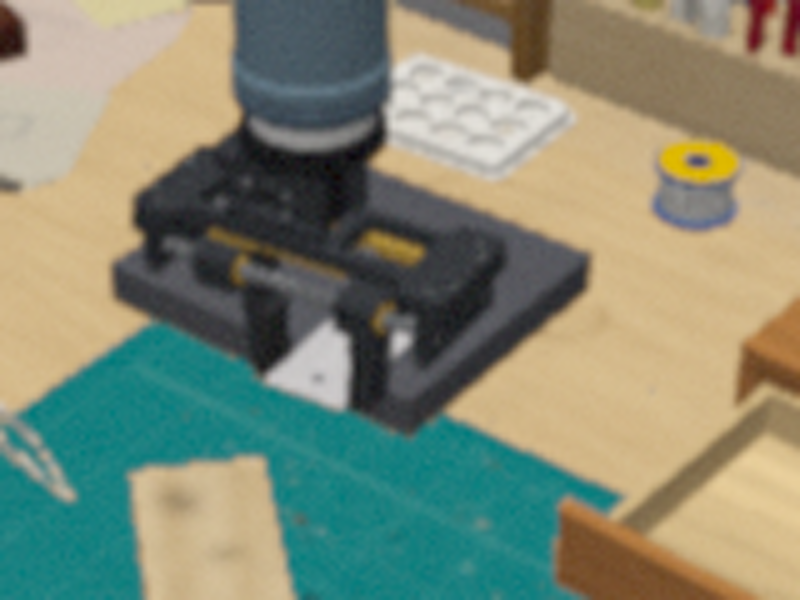

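Request:
carry_out --motion '[{"dx":-0.01,"dy":0,"dz":0,"yaw":0},{"dx":-0.015,"dy":0,"dz":0,"yaw":0},{"dx":-0.01,"dy":0,"dz":0,"yaw":0},{"dx":0,"dy":0,"dz":0,"yaw":0}]'

```text
time_s: 14.3
tool_pos: [0.4314, -0.0683, 0.0872]
eef_rot: [0.544, 0.453, 0.542, -0.453]
force: [0.3, -0.6, -0.5]
finger_gap: 0.0461
```

```bash
python3 -c "
from h import *
go(None)
snap('scene',9,(250,200,410,320),5)"
```

```text
t 14.3 p [ 0.4314 -0.0683  0.0872] jaw -1.39 xax [ 0.003 -0.001 -1.   ] F [ 0.3 -0.6 -0.5] gap 0.0461 j6 0.96
```

View pics/scene9.png

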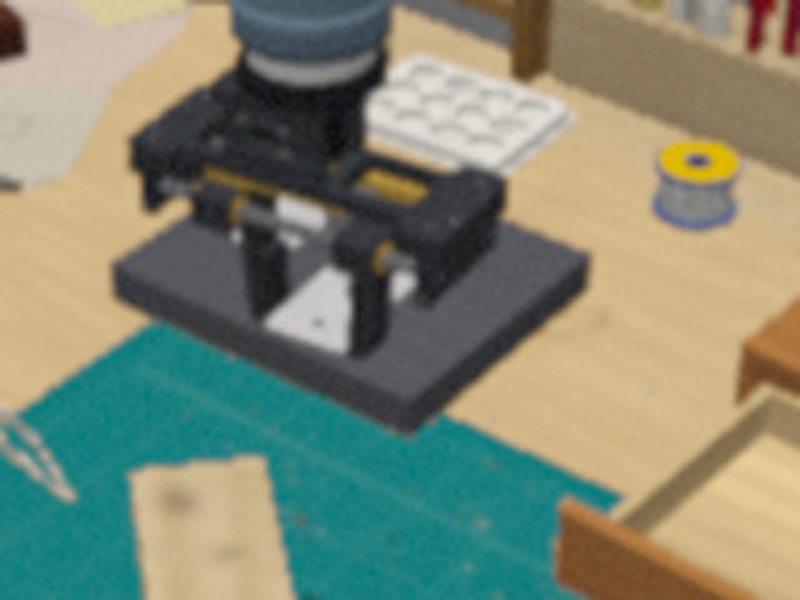

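The strip is lifted clear and level, near end at crop (318,322). I'll raise it, square it up and carry it to the drawer.

Request:
carry_out --motion '[{"dx":-0.02,"dy":0,"dz":0,"yaw":0},{"dx":-0.025,"dy":0,"dz":0,"yaw":0.05},{"dx":0,"dy":0,"dz":0.01,"yaw":0.055},{"dx":0,"dy":0,"dz":0.02,"yaw":0.055},{"dx":0,"dy":0,"dz":0.02,"yaw":0}]'

```text
time_s: 14.98
tool_pos: [0.4331, -0.1184, 0.1296]
eef_rot: [0.504, 0.495, 0.505, -0.495]
force: [-0.5, -1.0, -0.1]
finger_gap: 0.0465
```

```bash
python3 -c "
from h import *
go([.473,-.3263,.13],1.59)"
```

```text
t 14.97 p [ 0.4331 -0.1184  0.1296] jaw -1.551 xax [-0.001  0.001 -1.   ] F [-0.5 -1.  -0.1] gap 0.0465 j6 1.02
d tool [-0.0006  0.0359  0.2086]
yaw (down tool: world -) 0.0002
```

Request:
carry_out --motion '[{"dx":0,"dy":0.007,"dz":0.035,"yaw":0},{"dx":0,"dy":0.008,"dz":0.045,"yaw":0},{"dx":0,"dy":0.008,"dz":0.045,"yaw":0},{"dx":0,"dy":0.008,"dz":0.045,"yaw":0},{"dx":0,"dy":0.005,"dz":0.03,"yaw":0}]'

```text
time_s: 15.6
tool_pos: [0.4731, -0.3192, 0.1289]
eef_rot: [0.504, 0.495, 0.505, -0.495]
force: [-0.2, 0.2, -0.3]
finger_gap: 0.0463
```

Request:
carry_out --motion '[{"dx":0,"dy":0,"dz":0.008,"yaw":0},{"dx":0,"dy":0,"dz":0,"yaw":0},{"dx":0,"dy":0,"dz":0,"yaw":0}]'

```text
time_s: 15.98
tool_pos: [0.4736, -0.3236, 0.1303]
eef_rot: [0.505, 0.495, 0.506, -0.495]
force: [-1.0, -0.2, -0.4]
finger_gap: 0.0467
```

```bash
python3 -c "
from h import *
go([.473,-.3263,.08],1.59)
snap('scene',10,(330,200,530,350),4);snap('top',10,(390,150,510,310),4)"
```

```text
t 15.97 p [ 0.4736 -0.3236  0.1303] jaw -1.549 xax [-0.001  0.001 -1.   ] F [-1.  -0.2 -0.4] gap 0.0467 j6 0.74
d tool [ 0.0503 -0.0006  0.0027]
yaw (down tool: world -) 0.0022
```

View pics/scene10.png

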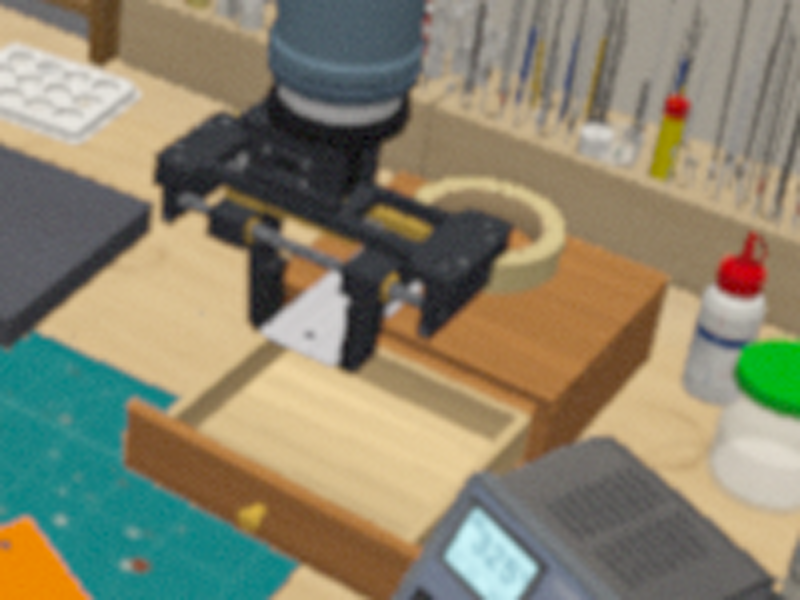

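View pics/top10.png

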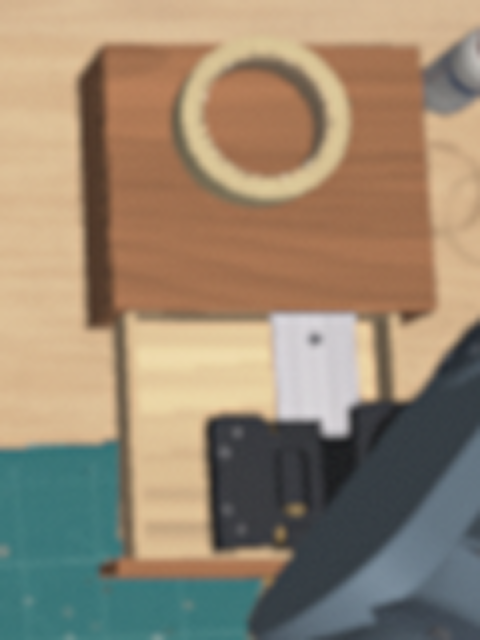

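```bash
python3 -c "
from h import *
def cr(l,o,s): return [(o[0]+(u+.5)/s-.5,o[1]+(v+.5)/s-.5) for u,v in l]
print(ray('top',cr([(270,312),(356,313),(315,338)],(390,150),4),.137).round(4))
print('cab face edge',ray('top',cr([(113,312),(435,305)],(390,150),4),.07).round(4))
print('front top',ray('top',cr([(105,563),(105,575)],(390,150),4),.058).round(4))
print('near end scene',ray('scene',cr([(262,328),(338,366),(310,335)],(330,200),4),.137).round(4))
"
```

```text
[[ 0.5784 -0.2966  0.137 ]
 [ 0.5788 -0.3461  0.137 ]
 [ 0.5638 -0.3218  0.137 ]]
cab face edge [[ 0.5896 -0.2244  0.07  ]
 [ 0.5979 -0.4226  0.07  ]]
front top [[ 0.4382 -0.219   0.058 ]
 [ 0.431  -0.2189  0.058 ]]
near end scene [[ 0.4574 -0.301   0.137 ]
 [ 0.4565 -0.3522  0.137 ]
 [ 0.4701 -0.3251  0.137 ]]
```

The strip spans x 0.457 to 0.578 and the opening spans 0.441 to 0.592, so it fits. Lowering.

Request:
carry_out --motion '[{"dx":0.02,"dy":-0.001,"dz":0.002,"yaw":0},{"dx":0.025,"dy":0,"dz":0,"yaw":0},{"dx":0.025,"dy":0,"dz":0,"yaw":0},{"dx":0.02,"dy":0,"dz":0,"yaw":0},{"dx":0.01,"dy":0,"dz":0,"yaw":0}]'

```text
time_s: 16.7
tool_pos: [0.4727, -0.3262, 0.0298]
eef_rot: [0.505, 0.495, 0.506, -0.495]
force: [-0.9, -0.8, -0.7]
finger_gap: 0.0464
```

Request:
carry_out --motion '[{"dx":0.003,"dy":0,"dz":0,"yaw":0},{"dx":0,"dy":0,"dz":0,"yaw":0},{"dx":0,"dy":0,"dz":0,"yaw":0}]'

```text
time_s: 17.08
tool_pos: [0.4735, -0.3274, 0.0288]
eef_rot: [0.506, 0.495, 0.505, -0.495]
force: [0.4, 0.0, -0.7]
finger_gap: 0.0465
```

```bash
python3 -c "
from h import *
go([.473,-.3263,.018],1.59)
snap('scene',11,(330,200,530,350),4);snap('top',11,(390,150,510,310),4)"
```

```text
t 17.07 p [ 0.4735 -0.3274  0.0288] jaw -1.55 xax [ 0.001 -0.001 -1.   ] F [ 0.4  0.  -0.7] gap 0.0465 j6 0.74
d tool [ 0.0108 -0.0005 -0.0012]
yaw (down tool: world -) 0.0017
```

View pics/scene11.png

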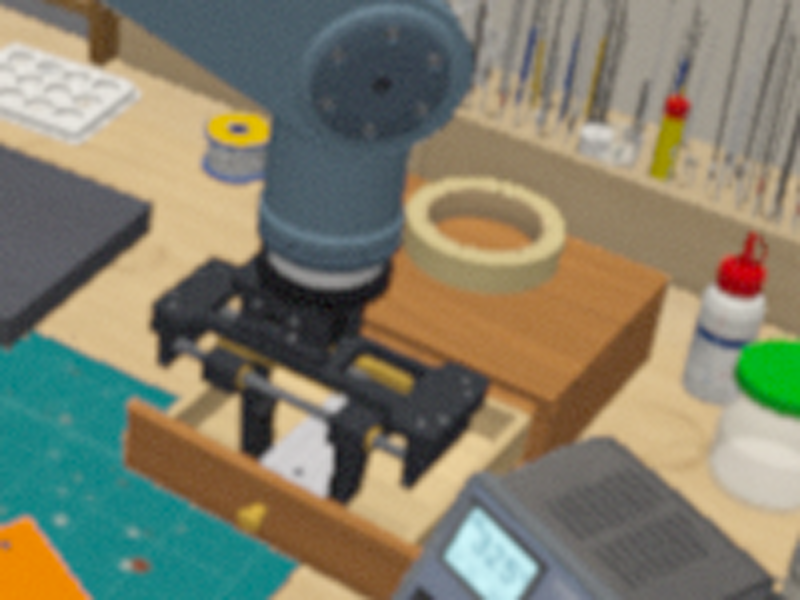

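View pics/top11.png

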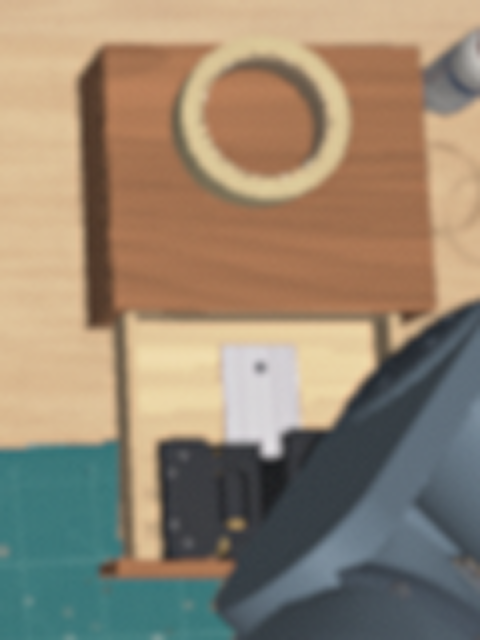

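The strip is inside the drawer, far end at top crop (260,345) and clear of the back wall. The last centimetre goes down in small steps, watching the force.

Request:
carry_out --motion '[{"dx":0.004,"dy":0,"dz":-0.001,"yaw":0},{"dx":0.003,"dy":0,"dz":0,"yaw":0},{"dx":0,"dy":0,"dz":0,"yaw":0}]'

```text
time_s: 17.55
tool_pos: [0.4727, -0.3257, 0.0205]
eef_rot: [0.505, 0.495, 0.505, -0.495]
force: [0.4, -0.6, -0.5]
finger_gap: 0.0463
```

Request:
carry_out --motion '[{"dx":0.002,"dy":0,"dz":0,"yaw":0},{"dx":0,"dy":0,"dz":0,"yaw":0}]'

```text
time_s: 17.8
tool_pos: [0.4729, -0.3259, 0.0187]
eef_rot: [0.505, 0.495, 0.505, -0.495]
force: [-0.5, 0.0, -0.9]
finger_gap: 0.0462
```

Request:
carry_out --motion '[{"dx":0.002,"dy":0,"dz":0,"yaw":0},{"dx":0,"dy":0,"dz":0,"yaw":0}]'

```text
time_s: 18.05
tool_pos: [0.4734, -0.3261, 0.0174]
eef_rot: [0.505, 0.495, 0.505, -0.495]
force: [0.2, 0.5, 3.8]
finger_gap: 0.0464
```

The fingertips touch the floor. Backing off slightly and opening partway.

Request:
carry_out --motion '[{"dx":-0.001,"dy":0,"dz":0,"yaw":0},{"dx":0,"dy":0,"dz":0,"yaw":0},{"dx":0,"dy":0,"dz":0,"yaw":0},{"dx":0,"dy":0,"dz":0,"yaw":0}]' --hand 0.2

```text
time_s: 18.55
tool_pos: [0.4729, -0.3259, 0.0178]
eef_rot: [0.505, 0.495, 0.505, -0.495]
force: [0.2, -1.1, -0.4]
finger_gap: 0.0706
```

Request:
carry_out --motion '[{"dx":-0.01,"dy":0,"dz":0,"yaw":0},{"dx":-0.02,"dy":0,"dz":0,"yaw":0},{"dx":-0.05,"dy":0,"dz":0,"yaw":0},{"dx":-0.05,"dy":0,"dz":0,"yaw":0}]'

```text
time_s: 19.05
tool_pos: [0.473, -0.326, 0.1507]
eef_rot: [0.505, 0.495, 0.505, -0.495]
force: [0.3, -1.0, 0.9]
finger_gap: 0.0702
```

Request:
carry_out --motion '[{"dx":0,"dy":-0.05,"dz":0,"yaw":0},{"dx":0,"dy":-0.05,"dz":0,"yaw":0},{"dx":0,"dy":0,"dz":0,"yaw":0},{"dx":0,"dy":0,"dz":0,"yaw":0}]' --hand 1

```text
time_s: 19.55
tool_pos: [0.3737, -0.3288, 0.1495]
eef_rot: [0.506, 0.495, 0.504, -0.495]
force: [1.0, 0.8, -1.0]
finger_gap: 0.0326
```

```bash
python3 -c "
from h import *
go([.39,-.30,.048],1.59)
snap('scene',12,(330,200,530,350),4)"
```

```text
t 19.55 p [ 0.3737 -0.3288  0.1495] jaw -1.551 xax [ 0.002 -0.002 -1.   ] F [ 1.   0.8 -1. ] gap 0.0326 j6 0.59
d tool [ 0.1014  0.0167 -0.0287]
yaw (down tool: world -) 0.0009
```

View pics/scene12.png

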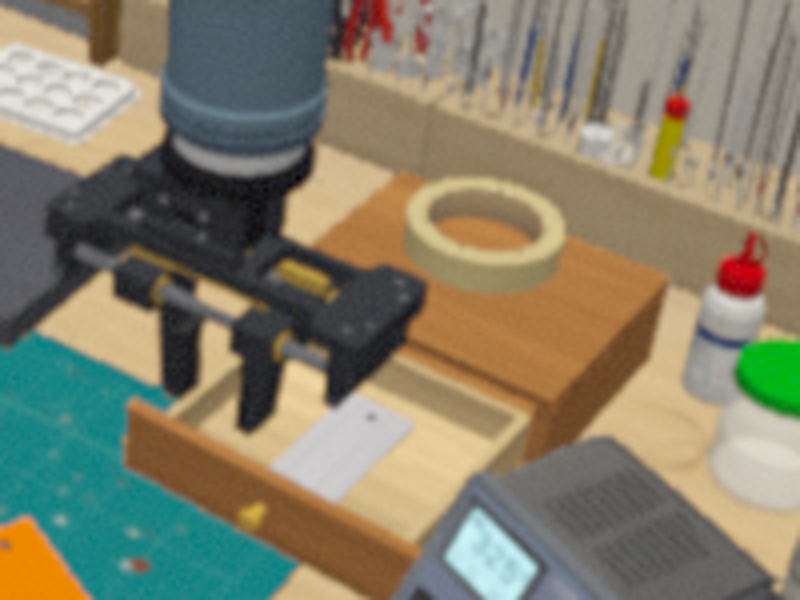

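The strip lies flat in the drawer, dot at crop (370,416), touching no walls. Next I'll place the closed fingers in front of the board beside the knob, after checking the cable and the orange look-alike aren't in the way.

```bash
python3 -c "
from h import *
print(ray('top',[(402,340),(408,325),(453,342),(447,360),(440,343)],.003).round(3))
"
```

```text
[[ 0.318 -0.196  0.003]
 [ 0.354 -0.211  0.003]
 [ 0.315 -0.323  0.003]
 [ 0.271 -0.307  0.003]
 [ 0.312 -0.29   0.003]]
```

Request:
carry_out --motion '[{"dx":0,"dy":0.016,"dz":-0.032,"yaw":0},{"dx":0.05,"dy":0,"dz":0,"yaw":0},{"dx":0.03,"dy":0,"dz":0,"yaw":0},{"dx":0,"dy":0,"dz":0,"yaw":0}]'

```text
time_s: 20.1
tool_pos: [0.388, -0.294, 0.066]
eef_rot: [0.504, 0.495, 0.507, -0.494]
force: [0.2, 0.6, -0.2]
finger_gap: 0.0005
```

```bash
python3 -c "
from h import *
go([.39,-.292,.035],1.59)
snap('scene',13,(300,200,500,350),4)"
```

```text
t 20.1 p [ 0.388 -0.294  0.066] jaw -1.549 xax [-0.003  0.004 -1.   ] F [ 0.2  0.6 -0.2] gap 0.0005 j6 0.66
d tool [ 0.031   0.0021 -0.0019]
yaw (down tool: world -) 0.0029
```

View pics/scene13.png

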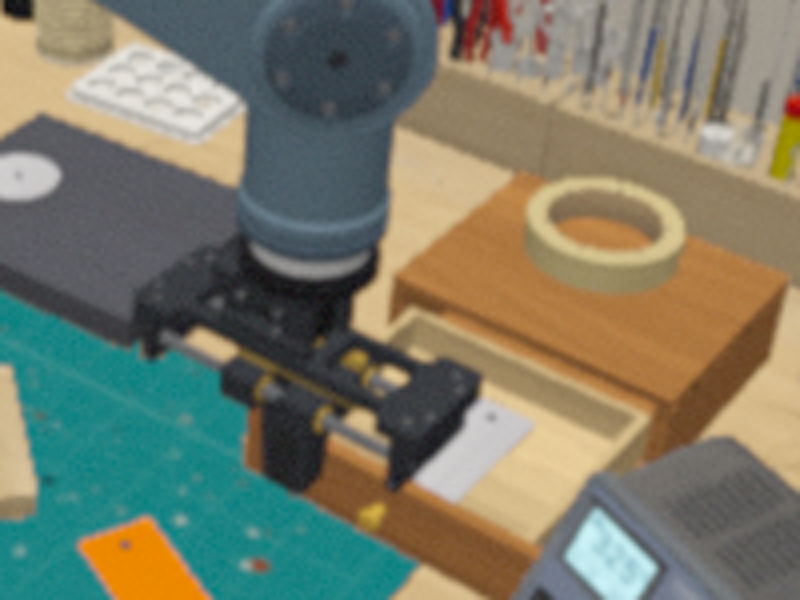

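Request:
carry_out --motion '[{"dx":0.02,"dy":0,"dz":0,"yaw":0},{"dx":0.011,"dy":0.005,"dz":0,"yaw":0},{"dx":0,"dy":0.01,"dz":0,"yaw":0},{"dx":0,"dy":0.01,"dz":0,"yaw":0},{"dx":0,"dy":0.01,"dz":0,"yaw":0}]'

```text
time_s: 20.78
tool_pos: [0.4245, -0.2954, 0.0377]
eef_rot: [0.506, 0.495, 0.505, -0.495]
force: [-2.6, -0.7, 1.0]
finger_gap: 0.0006
```

Request:
carry_out --motion '[{"dx":0,"dy":0.012,"dz":0,"yaw":0},{"dx":0,"dy":0.012,"dz":0,"yaw":0},{"dx":0,"dy":0.012,"dz":0,"yaw":0},{"dx":0,"dy":0.012,"dz":0,"yaw":0},{"dx":0,"dy":0.012,"dz":0,"yaw":0}]'

```text
time_s: 21.4
tool_pos: [0.4841, -0.2937, 0.0368]
eef_rot: [0.505, 0.495, 0.505, -0.495]
force: [-2.3, -1.9, 0.6]
finger_gap: 0.0003
```

Request:
carry_out --motion '[{"dx":0,"dy":0.012,"dz":0,"yaw":0},{"dx":0,"dy":0.012,"dz":0,"yaw":0},{"dx":0,"dy":0.012,"dz":0,"yaw":0},{"dx":0,"dy":0.012,"dz":0,"yaw":0},{"dx":0,"dy":0.01,"dz":0,"yaw":0}]'

```text
time_s: 22.02
tool_pos: [0.542, -0.2924, 0.0368]
eef_rot: [0.505, 0.495, 0.505, -0.495]
force: [-1.9, -1.0, -0.5]
finger_gap: 0.0005
```

```bash
python3 -c "
from h import *
go([.57,-.289,.035],1.59)"
```

```text
t 22.02 p [ 0.542  -0.2924  0.0368] jaw -1.55 xax [-0.  0. -1.] F [-1.9 -1.  -0.5] gap 0.0005 j6 0.86
d tool [ 0.0018  0.028  -0.0028]
yaw (down tool: world -) 0.0017
```

Request:
carry_out --motion '[{"dx":0,"dy":0.008,"dz":0,"yaw":0},{"dx":0,"dy":0.008,"dz":0,"yaw":0},{"dx":0,"dy":0.006,"dz":0,"yaw":0},{"dx":0,"dy":0.003,"dz":0,"yaw":0},{"dx":0,"dy":0,"dz":0,"yaw":0}]'

```text
time_s: 22.65
tool_pos: [0.5667, -0.2918, 0.0369]
eef_rot: [0.505, 0.495, 0.505, -0.495]
force: [0.5, -0.4, 0.2]
finger_gap: 0.0005
```

Request:
carry_out --motion '[{"dx":0,"dy":0.003,"dz":0,"yaw":0},{"dx":0,"dy":0,"dz":0,"yaw":0}]'

```text
time_s: 22.9
tool_pos: [0.5695, -0.2918, 0.0369]
eef_rot: [0.505, 0.495, 0.505, -0.495]
force: [0.1, 0.0, -0.8]
finger_gap: 0.0005
```

Request:
carry_out --motion '[{"dx":0,"dy":0.003,"dz":0,"yaw":0},{"dx":0,"dy":0,"dz":0,"yaw":0}]'

```text
time_s: 23.15
tool_pos: [0.5717, -0.2917, 0.0368]
eef_rot: [0.505, 0.495, 0.506, -0.495]
force: [-4.8, 0.6, 2.6]
finger_gap: 0.0006
```

Request:
carry_out --motion '[{"dx":0,"dy":0.003,"dz":0,"yaw":0},{"dx":0,"dy":0,"dz":0,"yaw":0}]'

```text
time_s: 23.4
tool_pos: [0.5718, -0.2917, 0.0368]
eef_rot: [0.503, 0.493, 0.508, -0.496]
force: [-18.7, 1.1, 12.0]
finger_gap: 0.0005
```

Request:
carry_out --motion '[{"dx":0,"dy":-0.01,"dz":0,"yaw":0},{"dx":0,"dy":-0.04,"dz":0,"yaw":0},{"dx":-0.03,"dy":-0.05,"dz":0,"yaw":0},{"dx":-0.06,"dy":-0.05,"dz":0,"yaw":0},{"dx":-0.06,"dy":0,"dz":-0.06,"yaw":0}]'

```text
time_s: 24.02
tool_pos: [0.4328, -0.2526, 0.1606]
eef_rot: [0.504, 0.496, 0.503, -0.496]
force: [1.6, 1.3, 0.3]
finger_gap: 0.0003
```

Request:
carry_out --motion '[{"dx":0,"dy":0,"dz":-0.06,"yaw":0},{"dx":0,"dy":0,"dz":-0.06,"yaw":0},{"dx":0,"dy":0,"dz":-0.04,"yaw":0},{"dx":0,"dy":0,"dz":0,"yaw":0}]'

```text
time_s: 24.52
tool_pos: [0.4312, -0.0883, 0.1593]
eef_rot: [0.507, 0.494, 0.506, -0.493]
force: [-0.3, 0.9, -0.1]
finger_gap: 0.0005
```

```bash
python3 -c "
from h import *
go(None)
p,_=snap('top',14,(265,140,525,300),3);snap('scene',14,(250,180,550,380),2.6)
def cr(l): return [(265+(u+.5)/3-.5,140+(v+.5)/3-.5) for u,v in l]
"
```

```text
t 24.52 p [ 0.4312 -0.0883  0.1593] jaw -1.546 xax [ 0.002  0.    -1.   ] F [-0.3  0.9 -0.1] gap 0.0005 j6 1.07
```

View pics/top14.png

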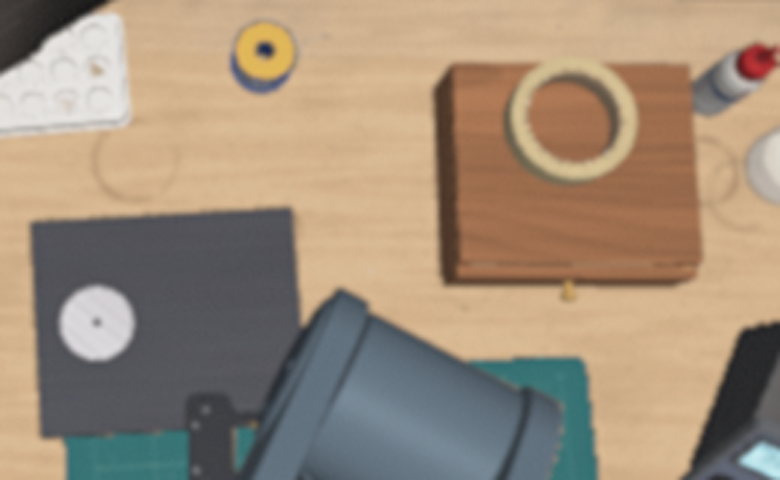

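View pics/scene14.png

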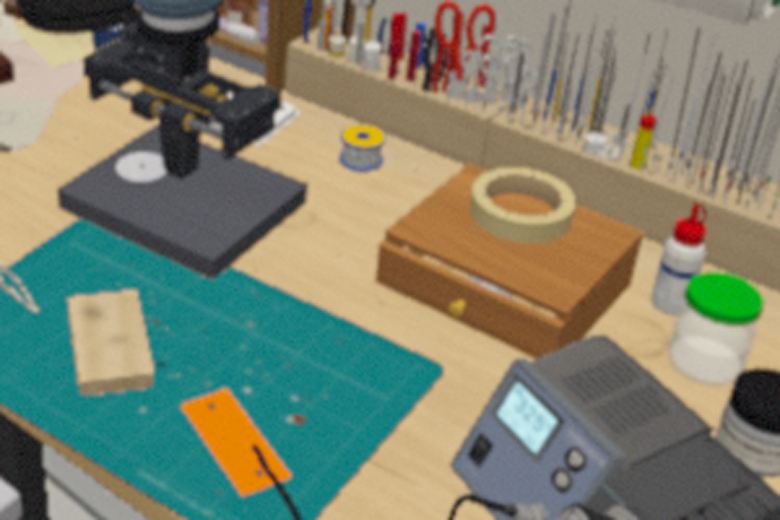

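```bash
python3 -c "
from h import *
print(hand_in())"
```

```text
the job is handed in; nothing more can be done
None
```

The strip is put away flat in the drawer, the drawer is pushed shut, and the job was handed in at about 24.6 s.

- **Drawer out:** I pulled it with closed fingers hooked behind the front board until the force rose to 14 N at the end stop.
- **Strip slid:** I dragged it under light fingertip pressure until its near end overhung the plate by about 4.5 cm.
- **Strip taken and laid:** I gripped the overhanging end by its long edges at 40 N. I carried it level and let go with the fingertips just above the drawer floor, so the strip settled the last 3 mm or so. A picture after release showed it lying flat and clear of the walls.
- **Drawer shut:** I pushed until it stopped solidly, with the force at about 19 N.

**Last checks:**
- The final pictures show the front board lying against the cabinet's face, and the arm is clear of everything.
- The disc, tape roll and solder reel look unmoved, and the look-alikes were not touched.

**Disagreements:**
- The two cameras differed by about 5 mm on the strip's position, so the overhang is good to only a few millimetres.
- The finger opening read about 46.5 mm on the 48 mm strip, but the grip held throughout.

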